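# Find the filling nozzle in the lidded topping caddy

### The arm

A 6-joint arm with a two-finger parallel gripper is mounted at the origin on the work surface. World frame = base frame: x ahead of the robot, y to its left, z up, the work surface at z = 0. Lengths are in m, angles in rad, forces in N, time in s.
With the tool pointing down it reaches from about 0.275 to 0.85 m from the base axis. Payload 19 kg.
Tool frame: the origin (TCP) lies between the finger pads; the fingertips stand 11 mm ahead of it and the grasp point (between the pads) lies 8 mm behind it; z points along the fingers, y is the direction in which the jaws open and shut (so a half turn about z gives the same grasp; the last joint's range is limited). The gripper opens to 85 mm and grips with 20 to 120 N. Pads are 22 mm wide; open, the fingers measure 114 mm over their backs; the gripper's body (76 mm by 85 mm) begins 54 mm behind the grasp point. The pads swing forward as they close: fully open they stand 13 mm farther back than shut.
Start: joints at [1.182, 0.15, 1.437, -0, 1.554, -0.134], TCP at [0.145, 0.556, 0.242] pointing down, gripper open.
Joint ranges: [-2.8, 2.8], [-0.68, 2.1], [0.12, 2.68], [-1.39, 4.53], [0.16, 2.79], [-2.81, 2.81]. Speed limits (rad/s): [1.89, 1.89, 2.22, 3.01, 3.01, 3.01].

### API

Orientations are given as a rotation vector (axis times angle).
In Python, from cell import telemetry, read_camera, camera_info, workorder, boxes_of, spot_point gives the robot as it stands.
- The arm moves only by the tool step_arm, never from a script. Its argument "moves" is a list of rows, each an object of numbers: "tx", "ty", "tz": the shift along the tool's x, y, z in m; "roll": the turn about the tool's z in rad. A call has 1 to 20 rows; each row shifts and turns the commanded pose from where the row before left it, along the tool's axes as they then stand; what a row does not reach is not made up. A row lasts 1/10 s, in which the tool goes at most 50 mm and 8.59 degrees, less where a joint would pass 70% of its speed; a pose out of reach is approached as far as the arm can. A call is refused whole if a number of a shift passes 0.05 or a number of a turn 0.15, either way. A call with a gripper value outside its range is refused whole. "gripper" is the gripper command: -1 is shut, 1 is fully open, values between are in proportion, set as the call begins (left out, the last holds). The fingers move at their own pace and stop on an object; "grip_force" is the grip in N (left out, the last holds). Time passes only in rows, so rows that do not move let the fingers close. It gives the time, the measured TCP pose, the force and the opening at its end, in the units of the state.
- telemetry.observe(): the state, without advancing time (a new reading comes with each control period).
- read_camera(name): name is "scene" or "top" or "wrist"; returns the picture (384x512x3 uint8, red, green, blue); there is no depth.
- camera_info(name): a dict with "intrinsics" (3x3 intrinsics, pixels), "k1" (the pictures are not rectified: a ray, as slopes to the right and down, at radius r is drawn at 1 + k1 r^2 times it, then the intrinsics apply), "R" (3x3) and "t" (3): a world point X has camera coordinates R X + t. Camera axes: x right, y down, z forward; pixel columns grow to the right and rows downward; lengths in m; the calibration is good to about 2 mm. A picture is of the moment at which its call begins: read the wrist's pose just before it. camera_info takes no time and is no camera call; for the wrist camera it gives the pose at the moment of the call.
- workorder.sign_off(): hands the job in, once; it reports no verdict.
Trained networks look in the newest picture that a camera, given by its name, has taken for a name from the list of things; names that differ only in an ending like _2 or _b are one class to them, and where a whole thing is asked for, a point or a joint stands for the part that bears it (a point fixed in the world has none). Each returns a list of dicts, best first, with "p" (0 to 1); they miss things now and then, are a little off and sometimes report something else, mostly with a low value. They report only what shows in the picture. A call takes as long as a camera call. They do not tell look-alikes from the thing itself.
- boxes_of(camera, target): "box" ([left, top, right, bottom] in pixels, round what is visible of it).
- spot_point(camera, target): "position" ([column, row] in pixels: a listed point, or the origin of a listed thing).
The state is a dict: "t": time; "joint_pos": joint angles; "qd": joint speeds; "joint_efforts": joint torques, N m; "ee_pos": TCP position; "tool_rot": TCP orientation; "contact_force": force on the tool from outside, world axes, zero at the start; "torque": the same for the moment, N m; "grip_width": finger opening in m.
Only numpy, scipy, OpenCV 4.12 (cv2) and the standard library are available. Lean on these libraries where they do the work, as an engineer would, in place of code of your own. Each camera call takes 0.05 s, during which the arm holds its last target. There are 200 camera calls.

### The job

At this cake stall, one of the three lidded wells of the steel topping caddy holds the spare filling nozzle. Take off lids, one at a time, until you find it (the lids may be left on the counter in front of the caddy), then lift the nozzle out and stand it upright, tip up, on the small square dark steel tray without ever tipping it over.

Things in the scene. Friction and masses are not known exactly. Their poses are not given: they have to be found in the camera images.
- caddy: Fixed steel caddy 130 (x) x 380 (y) x 65 mm high. Origin: middle of its underside, on the counter; z up, front = its -x. Three wells, centres at x 0, y -125, 0, +125 mm, 120 x 120 mm inside, floor at 6 mm, rim at 65, walls 5 mm. A loose lid covers each. The counter in front of it is clear from x -65 to -210 mm along its length: lids fit there, centred at x -140 before their wells.
- lid1: Lid of the middle well; the two others are alike, 125 mm to either side, aligned with the caddy. Loose steel plate 128 (x) x 122 (y) x 4 mm, 180 g, with a step 108 x 108 x 4 mm under it that sits in the well: lift straight up over 10 mm. Origin: middle of the step's underside, z up (61 mm high at the start). Plate top at z 8 mm; black round knob, 26 mm wide from z 17 to 44, neck 18 mm below it.
- nozzle: The wanted nozzle, plain steel, about 90 g, upright within 10 mm of the middle of one well. Cylinder 30 mm wide, 45 high (grip here), then a cone to 16 mm at the tip; 54 mm in all. Origin: centre of its flat underside, z to its tip. In the well open the fingers 55 mm at most. The other wells hold other parts: a plain ring 60 wide, 25 high; a flat presser 52 wide with a 14 mm stem, 40 high.
- tray: Small shallow square dark steel tray, empty, fixed on the counter left or right of the caddy and nearer the robot: 110 x 110 mm, rim 10 mm high, walls 3 mm, inner floor 3 mm above the counter. Origin: centre of its underside; x and y along its sides. A round steel bowl stands on the other side; it is not wanted.
There are look-alikes about, which are no part of the job. Several things have the shape of the tray; the one meant has the colours described above.

How it is judged:
By the outcome, as a careful person would: the job done as asked, in the order asked, and still so for the second after the job is handed in, with the robot touching nothing.
It also fails if it takes over 72 s, if anything falls off the work surface, if the arm or the gripper's body presses on something with over 40 N, if the wrist force passes 120 N, or if a joint passes its speed limit or range.

## Working session

There is one attempt and no reset: what is moved stays moved. The work goes in short steps, Python scripts to look and compute and a tool call to move; the robot and the scene stay as the last step left them, time stands still between calls to the robot, and variables do not carry over. Pictures are saved under pics/ and viewed, about 8 in all and at most 12, crops included, and the job is handed in when it is done.

Besides the shell and the picture viewer there is one more tool, called by a JSON object that holds its "op" and its "data". step_arm: Moves the arm, as the interface text tells. Its arguments: {"type":"object","properties":{"moves":{"type":"array","items":{"type":"object","properties":{"tx":{"type":"number"},"ty":{"type":"number"},"tz":{"type":"number"},"roll":{"type":"number"}}}},"gripper":{"type":"number"},"grip_force":{"type":"number"}},"required":["moves"]}

```bash
ls; mkdir -p pics; cat > h.py <<'E'
import numpy as np, cv2
from cell import telemetry, read_camera, camera_info, workorder, boxes_of, spot_point
def pix2w(cam,uv,z,ci=None):
    ci=ci or camera_info(cam); K=np.array(ci['intrinsics']);R=np.array(ci['R']);t=np.array(ci['t']);k=ci['k1']
    d=np.array([(uv[0]-K[0,2])/K[0,0],(uv[1]-K[1,2])/K[1,1]]); s=d.copy()
    for _ in range(20): s=d/(1+k*(s@s))
    r=R.T@np.array([s[0],s[1],1]); c=-R.T@t
    return c+r*(z-c[2])/r[2]
def w2pix(cam,X,ci=None):
    ci=ci or camera_info(cam); K=np.array(ci['intrinsics'])
    p=np.array(ci['R'])@np.array(X)+np.array(ci['t']); s=p[:2]/p[2]; s=s*(1+ci['k1']*(s@s))
    return K[:2,:2]@s+K[:2,2]
def snap(cam,name,crop=None,f=1):
    im=read_camera(cam)[:,:,::-1]
    if crop: im=im[crop[1]:crop[3],crop[0]:crop[2]]
    cv2.imwrite('pics/'+name,cv2.resize(np.ascontiguousarray(im),None,fx=f,fy=f,interpolation=cv2.INTER_CUBIC))
E
python3 - <<'E'
from h import *
snap('top','top0.png',f=1.5); snap('scene','scene0.png',f=1.5)
s=telemetry.observe();print(s['t'],s['ee_pos'],s['tool_rot'],s['grip_width'])
for n in ['lid1','tray','caddy']:
    print(n,spot_point('top',n)); print(boxes_of('top',n))
ci=camera_info('top');print(ci)
E
```

```text
pics
0.1 [0.14488051 0.55625476 0.24177046] [-3.99094288e-01 -3.11587721e+00  1.57472375e-03] 0.08528563299829725
lid1 [{'position': [225.3, 146.3], 'p': 0.66}]
[{'box': [203.1, 121.6, 250.9, 170.5], 'p': 0.7}]
tray [{'position': [391.5, 191.1], 'p': 0.93}, {'position': [376.2, 269.3], 'p': 0.67}, {'position': [378.5, 126.1], 'p': 0.62}, {'position': [328.0, 208.1], 'p': 0.57}]
[{'box': [374.5, 172.6, 409.8, 213.3], 'p': 0.94}, {'box': [355.9, 249.1, 396.6, 293.5], 'p': 0.91}, {'box': [311.6, 188.8, 352.1, 225.3], 'p': 0.89}, {'box': [360.1, 105.0, 400.1, 146.5], 'p': 0.77}]
caddy []
[{'box': [159.9, 162.8, 296.7, 176.5], 'p': 0.87}]
{'intrinsics': array([[433.97116822,   0.        , 258.3979997 ],
       [  0.        , 433.97116822, 193.01255645],
       [  0.        ,   0.        ,   1.        ]]), 'k1': -0.14950033538851282, 'R': array([[-0.1241225 , -0.99225777,  0.00425686],
       [-0.97192139,  0.12071207, -0.20198369],
       [ 0.19990603, -0.02920805, -0.97937963]]), 't': array([0.0404419 , 0.47763813, 1.10938874])}
```

View pics/top0.png

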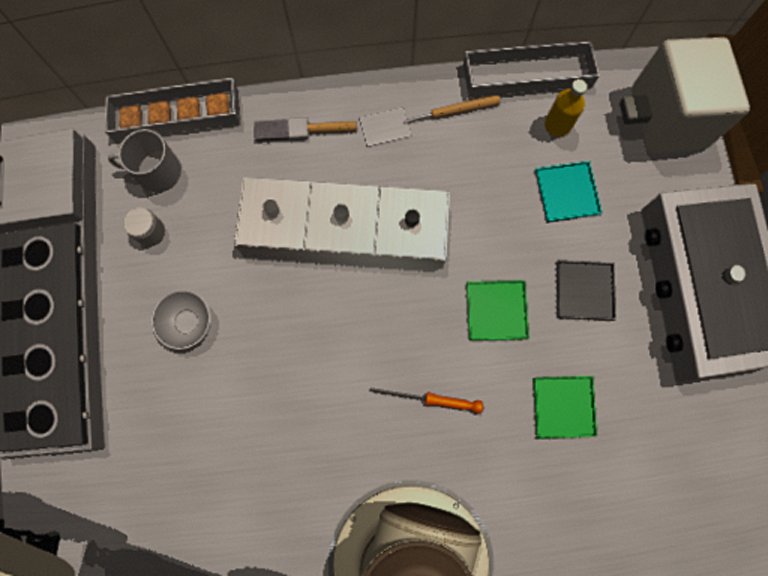

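View pics/scene0.png

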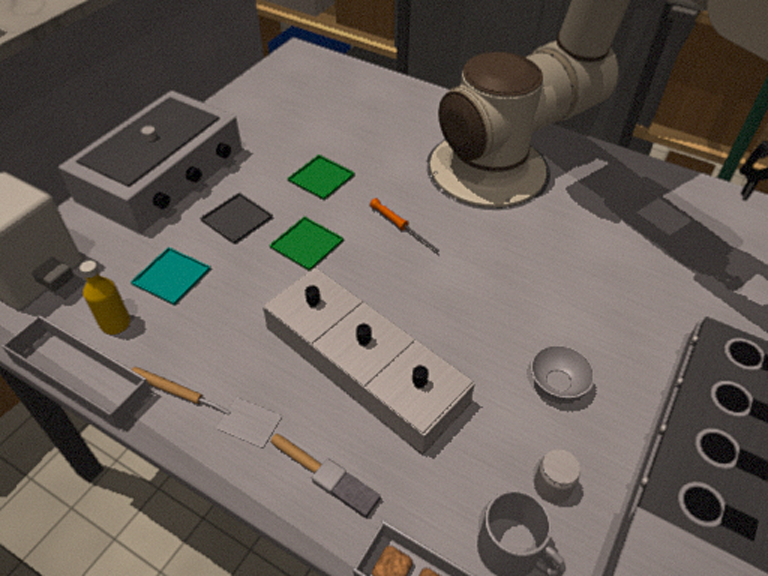

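Tray candidates in top picture (512-px frame): greens (331,207) and (376,271), teal (378,127), dark grey (391,191). The dark grey one fits "dark steel". The caddy is at about (228,145), and the bowl at (121,214) is on the opposite side to the tray.

```bash
python3 - <<'E'
from h import *
im=cv2.imread('pics/top0.png')
cv2.imwrite('pics/crop.png',cv2.resize(im[150:350,220:640],None,fx=1.85,fy=1.85))
n=1.5
K=[pix2w('top',np.array(p)/n,0.105) for p in [(270,206),(340,210.5),(411.5,215.5)]]
print('knobs',np.round(K,4)); 
C=[pix2w('top',np.array(p)/n,0.069) for p in [(243,179),(450,192),(446,260),(236,247)]]
print('lid corners',np.round(C,4), np.mean(C,0))
S=[pix2w('scene',np.array(p)/n,0.105) for p in [(420,368),(363,326),(312,289)]]
print('knobs scene',np.round(S,4))
e=np.array(K[0])-K[2];print('yaw',np.arctan2(-e[0],e[1]))
T=[pix2w('top',np.array(p)/n,0.01) for p in [(557,261),(614.5,262),(614,320.5),(556,318)]]
print('tray',np.round(T,4),np.mean(T,0), [np.linalg.norm(T[i]-T[i-1]) for i in range(4)])
e=np.array(T[0])-T[1];print('yaw',np.arctan2(-e[0],e[1]))
print(pix2w('top',(391.5,191.1),0))
print(camera_info('wrist'))
from scipy.spatial.transform import Rotation as Ro
s=telemetry.observe();print(Ro.from_rotvec(s['tool_rot']).as_matrix().round(3))
snap('scene','sc.png')
for c in ['scene']:
  print(spot_point(c,'lid1'),spot_point(c,'tray'))
E
```

```text
knobs [[ 0.6408  0.1683  0.105 ]
 [ 0.6169  0.0475  0.105 ]
 [ 0.5925 -0.0747  0.105 ]]
lid corners [[ 0.7125  0.2188  0.069 ]
 [ 0.64   -0.153   0.069 ]
 [ 0.5149 -0.1274  0.069 ]
 [ 0.5851  0.2406  0.069 ]] [0.61312367 0.04476462 0.069     ]
knobs scene [[ 0.6392  0.1682  0.105 ]
 [ 0.6155  0.0457  0.105 ]
 [ 0.5932 -0.0744  0.105 ]]
yaw -0.19612807051485967
tray [[ 0.5019 -0.3427  0.01  ]
 [ 0.4867 -0.4535  0.01  ]
 [ 0.3766 -0.4307  0.01  ]
 [ 0.3954 -0.3217  0.01  ]] [ 0.44014083 -0.38713905  0.01      ] [np.float64(0.10861927604544018), np.float64(0.11180642309310662), np.float64(0.11245363765633433), np.float64(0.11057128795331)]
yaw -0.1365458153466877
[ 0.44795593 -0.39493364  0.        ]
{'intrinsics': array([[329.20678544,   0.        , 249.32371361],
       [  0.        , 329.20678544, 188.46030427],
       [  0.        ,   0.        ,   1.        ]]), 'k1': -0.012974429107297838, 'R': array([[ 0.25186317,  0.96776209, -0.00122077],
       [ 0.92690598, -0.2408672 ,  0.28779904],
       [ 0.27822696, -0.07361752, -0.95769004]]), 't': array([-0.57555605, -0.03743834,  0.37931015])}
[[-0.968  0.252 -0.   ]
 [ 0.252  0.968 -0.   ]
 [ 0.    -0.    -1.   ]]
[{'position': [244.7, 228.0], 'p': 0.92}] [{'position': [209.2, 118.7], 'p': 0.89}, {'position': [114.5, 186.0], 'p': 0.75}, {'position': [205.4, 162.6], 'p': 0.75}, {'position': [158.8, 147.0], 'p': 0.74}]
```

View pics/crop.png

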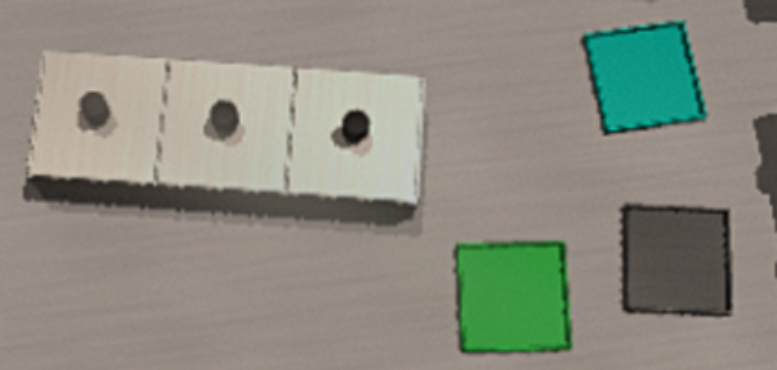

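The enlarged crop confirms it: the dark grey tray is at crop (676,260), clearly neither green nor teal. Both cameras agree on the caddy: centre (0.616,0.047), yaw −0.193. I'll start with the left well.

{"op": "step_arm", "data": {"moves": [{"roll": -0.06},{"tx": -0.04,"ty": -0.0204},{"tx": -0.04,"ty": -0.0204},{"tx": -0.04,"ty": -0.0204},{"tx": -0.04,"ty": -0.0204},{"tx": -0.04,"ty": -0.0204},{"tx": -0.04,"ty": -0.0204},{"tx": -0.04,"ty": -0.0204},{"tx": -0.04,"ty": -0.0204},{"tx": -0.04,"ty": -0.0204},{"tx": -0.04,"ty": -0.0204},{"tx": -0.04,"ty": -0.0204},{"tx": -0.04,"ty": -0.0204},{"tx": -0.04,"ty": -0.0204},{"tx": -0.04,"ty": -0.0204},{"tz": 0.02},{"tz": 0.01}], "gripper": 1, "grip_force": 60}}

```text
$.moves[0]: bad value
```

{"op": "step_arm", "data": {"moves": [{"tx": 0,"ty": 0,"tz": 0,"roll": -0.06},{"tx": -0.04,"ty": -0.0204,"tz": 0,"roll": 0},{"tx": -0.04,"ty": -0.0204,"tz": 0,"roll": 0},{"tx": -0.04,"ty": -0.0204,"tz": 0,"roll": 0},{"tx": -0.04,"ty": -0.0204,"tz": 0,"roll": 0},{"tx": -0.04,"ty": -0.0204,"tz": 0,"roll": 0},{"tx": -0.04,"ty": -0.0204,"tz": 0,"roll": 0},{"tx": -0.04,"ty": -0.0204,"tz": 0,"roll": 0},{"tx": -0.04,"ty": -0.0204,"tz": 0,"roll": 0},{"tx": -0.04,"ty": -0.0204,"tz": 0,"roll": 0},{"tx": -0.04,"ty": -0.0204,"tz": 0,"roll": 0},{"tx": -0.04,"ty": -0.0204,"tz": 0,"roll": 0},{"tx": -0.04,"ty": -0.0204,"tz": 0,"roll": 0},{"tx": -0.04,"ty": -0.0204,"tz": 0,"roll": 0},{"tx": -0.04,"ty": -0.0204,"tz": 0,"roll": 0},{"tx": 0,"ty": 0,"tz": 0.02,"roll": 0},{"tx": 0,"ty": 0,"tz": 0.01,"roll": 0}], "gripper": 1, "grip_force": 60}}

```text
t: 2.25
ee_pos: [0.6393, 0.1668, 0.2102]
tool_rot: [-0.308, -3.124, 0.001]
contact_force: [-0.4, 0.7, 0.3]
grip_width: 0.0852
```

```bash
python3 - <<'E'
from h import *
ci=camera_info('wrist')
snap('wrist','w1.png')
for k in [(0.640,0.1685,0.105),(0.6162,0.0466,0.105)]: print(w2pix('wrist',k,ci))
print(boxes_of('wrist','lid1'),spot_point('wrist','lid1'))
E
```

```text
[250.71576629 192.21310113]
[ 86.34810732 192.65742959]
[{'box': [28.4, 108.3, 186.6, 250.7], 'p': 0.71}] [{'position': [113.9, 184.1], 'p': 0.68}]
```

View pics/w1.png

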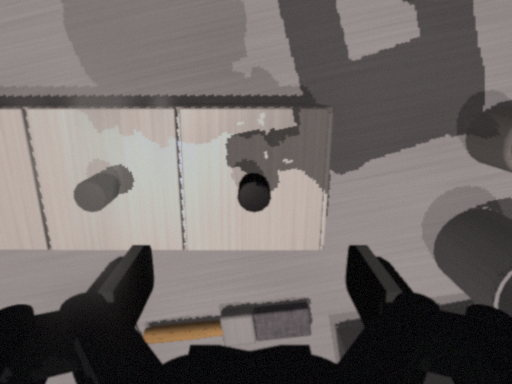

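Wrist view: the left knob top is at (254,192) against 251 predicted, about 2 mm off in +y, and the lid edges line up with the tool. Next I descend and grip.

{"op": "step_arm", "data": {"moves": [{"tx": 0,"ty": 0.002,"tz": 0.03,"roll": 0},{"tx": 0,"ty": 0,"tz": 0.035,"roll": 0},{"tx": 0,"ty": 0,"tz": 0.035,"roll": 0},{"tx": 0,"ty": 0,"tz": 0.02,"roll": 0},{"tx": 0,"ty": 0,"tz": 0.002,"roll": 0}], "gripper": 1}}

```text
t: 2.9
ee_pos: [0.6381, 0.1704, 0.0887]
tool_rot: [-0.303, -3.124, 0.001]
contact_force: [-0.0, 0.2, 1.0]
grip_width: 0.0855
```

{"op": "step_arm", "data": {"moves": [{"tx": 0,"ty": 0,"tz": 0,"roll": 0},{"tx": 0,"ty": 0,"tz": 0,"roll": 0},{"tx": 0,"ty": 0,"tz": 0,"roll": 0},{"tx": 0,"ty": 0,"tz": 0,"roll": 0},{"tx": 0,"ty": 0,"tz": 0,"roll": 0},{"tx": 0,"ty": 0,"tz": 0,"roll": 0},{"tx": 0,"ty": 0,"tz": 0,"roll": 0}], "gripper": -1, "grip_force": 50}}

```text
t: 3.6
ee_pos: [0.6398, 0.1699, 0.0915]
tool_rot: [0.305, 3.125, 0.001]
contact_force: [-1.9, 0.8, 8.5]
grip_width: 0.0242
```

{"op": "step_arm", "data": {"moves": [{"tx": 0,"ty": 0,"tz": -0.005,"roll": 0},{"tx": 0,"ty": 0,"tz": -0.015,"roll": 0},{"tx": 0,"ty": 0,"tz": -0.02,"roll": 0},{"tx": 0,"ty": 0,"tz": -0.01,"roll": 0},{"tx": 0,"ty": 0,"tz": 0,"roll": 0}]}}

```text
t: 4.1
ee_pos: [0.6402, 0.1698, 0.1425]
tool_rot: [0.305, 3.124, 0.001]
contact_force: [0.2, 0.6, -1.9]
grip_width: 0.0245
```

```bash
python3 - <<'E'
from h import *
ci=camera_info('wrist')
snap('wrist','w2.png')
print(telemetry.observe()['contact_force'])
E
```

```text
[ 0.18367582  0.29378283 -2.61497253]
```

View pics/w2.png

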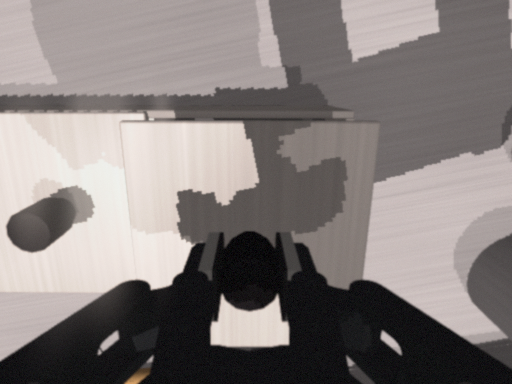

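The lid is held cleanly: in the wrist view it is lifted, with its plate at x 120–380 and the knob at (250,270) between the pads. I'll set it down in front of its well.

{"op": "step_arm", "data": {"moves": [{"tx": 0.02,"ty": 0,"tz": 0,"roll": 0},{"tx": 0.035,"ty": 0,"tz": 0,"roll": 0},{"tx": 0.035,"ty": 0,"tz": 0,"roll": 0},{"tx": 0.035,"ty": 0,"tz": 0,"roll": 0},{"tx": 0.017,"ty": 0,"tz": 0,"roll": 0},{"tx": 0,"ty": 0,"tz": 0.025,"roll": 0},{"tx": 0,"ty": 0,"tz": 0.035,"roll": 0},{"tx": 0,"ty": 0,"tz": 0.03,"roll": 0},{"tx": 0,"ty": 0,"tz": 0.012,"roll": 0},{"tx": 0,"ty": 0,"tz": 0.007,"roll": 0},{"tx": 0,"ty": 0,"tz": 0,"roll": 0}]}}

```text
t: 5.25
ee_pos: [0.5003, 0.1973, 0.0315]
tool_rot: [-0.306, -3.127, 0.0]
contact_force: [-0.2, -0.3, -0.6]
grip_width: 0.0242
```

{"op": "step_arm", "data": {"moves": [{"tx": 0,"ty": 0,"tz": 0,"roll": 0},{"tx": 0,"ty": 0,"tz": 0,"roll": 0},{"tx": 0,"ty": 0,"tz": 0,"roll": 0},{"tx": 0,"ty": 0,"tz": 0,"roll": 0},{"tx": 0,"ty": 0,"tz": -0.02,"roll": 0},{"tx": 0,"ty": 0,"tz": -0.04,"roll": 0},{"tx": 0,"ty": 0,"tz": -0.045,"roll": 0},{"tx": -0.029,"ty": -0.025,"tz": -0.03,"roll": 0},{"tx": -0.029,"ty": -0.025,"tz": -0.03,"roll": 0},{"tx": -0.029,"ty": -0.025,"tz": -0.015,"roll": 0},{"tx": -0.029,"ty": -0.025,"tz": 0,"roll": 0},{"tx": -0.027,"ty": -0.0245,"tz": 0,"roll": 0},{"tx": 0,"ty": 0,"tz": 0,"roll": 0}], "gripper": 1}}

```text
t: 6.55
ee_pos: [0.6181, 0.044, 0.2108]
tool_rot: [-0.31, -3.126, 0.001]
contact_force: [0.2, 0.3, -0.9]
grip_width: 0.0852
```

```bash
python3 - <<'E'
from h import *
s=telemetry.observe();print(s['t'],s['ee_pos'],s['contact_force'])
ci=camera_info('wrist')
snap('wrist','w3.png')
print(boxes_of('wrist','nozzle'),boxes_of('wrist','lid1'))
print(w2pix('wrist',(0.6162,0.0466,0.105),ci),w2pix('wrist',(0.6405,0.1695,0.06),ci))
E
```

```text
6.55 [0.61805616 0.04398527 0.21077971] [ 0.15664053  0.28782535 -0.88656847]
[{'box': [365.4, 144.6, 410.8, 185.9], 'p': 0.71}] [{'box': [176.0, 103.9, 330.6, 245.8], 'p': 0.86}]
[251.26575997 188.25888967] [392.86689853 173.35421278]
```

View pics/w3.png

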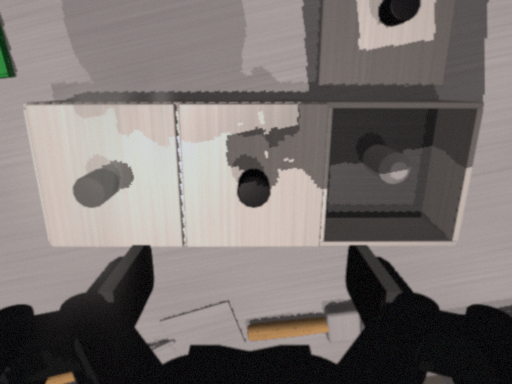

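The left well now shows an upright part with a top at about (393,170). I'll check that it's the nozzle and not the presser.

```bash
python3 - <<'E'
from h import *
im=cv2.imread('pics/w3.png')[100:250,315:485]
im=np.clip((im/255.)**0.5*255,0,255).astype('uint8')
cv2.imwrite('pics/w3c.png',cv2.resize(im,None,fx=4,fy=4,interpolation=cv2.INTER_CUBIC))
E
```

```text
(no output)
```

View pics/w3c.png

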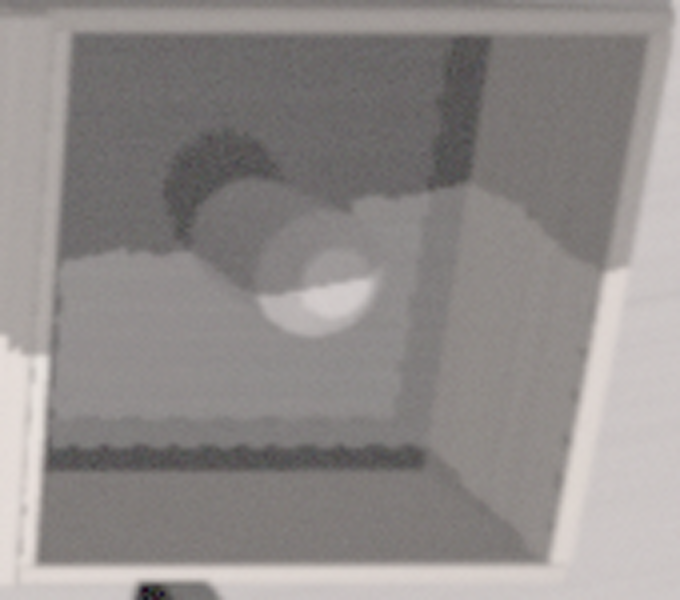

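It is the nozzle: a cylinder with a cone and a small tip circle, at (400,171) in the full image.

```bash
python3 - <<'E'
from h import *
ci=camera_info('wrist')
print(pix2w('wrist',(400.3,171.2),0.060,ci),pix2w('wrist',(395,168.5),0.051,ci),pix2w('wrist',(253.5,186.5),0.105,ci))
# rim corners of left well opening (z .065)
c=[pix2w('wrist',(315+a/4,100+b/4),0.065,ci) for a,b in [(70,35),(655,35),(555,565),(40,565)]]
print(np.round(c,4),np.mean(c,0))
E
```

```text
[0.63757028 0.18016301 0.06      ] [0.6370674  0.17931317 0.051     ] [0.61325544 0.05222428 0.105     ]
[[0.5721 0.1267 0.065 ]
 [0.5952 0.2455 0.065 ]
 [0.7129 0.2228 0.065 ]
 [0.6895 0.1053 0.065 ]] [0.64239452 0.1750864  0.065     ]
```

{"op": "step_arm", "data": {"moves": [{"tx": 0.002,"ty": 0.022,"tz": 0,"roll": 0},{"tx": 0.002,"ty": 0.036,"tz": 0.01,"roll": 0},{"tx": 0.002,"ty": 0.036,"tz": 0.02,"roll": 0},{"tx": 0.002,"ty": 0.026,"tz": 0.025,"roll": 0},{"tx": 0,"ty": 0.0115,"tz": 0.015,"roll": 0},{"tx": 0,"ty": 0,"tz": 0,"roll": 0}], "gripper": 0.22}}

```text
t: 7.3
ee_pos: [0.6326, 0.1796, 0.1392]
tool_rot: [-0.301, -3.124, 0.001]
contact_force: [-0.1, -1.3, 0.7]
grip_width: 0.0525
```

```bash
python3 - <<'E'
from h import *
s=telemetry.observe();p=s['ee_pos'];print(s['t'],p,s['grip_width'],s['qd'])
ci=camera_info('wrist')
print(ci['t'])
im=read_camera('wrist')[:,:,::-1]
im=np.clip((im/255.)**0.6*255,0,255).astype('uint8')[90:300,120:400]
cv2.imwrite('pics/w4.png',cv2.resize(im,None,fx=2.5,fy=2.5,interpolation=cv2.INTER_CUBIC))
print('pred tip under TCP',w2pix('wrist',(p[0],p[1],0.06),ci),'shoulder',w2pix('wrist',(p[0],p[1],0.051),ci))
print(boxes_of('wrist','nozzle'))
E
```

```text
7.3 [0.63259061 0.17964283 0.13920563] 0.05253382192842378 [-0.04359104 -0.03559359 -0.03027244 -0.00823462  0.03384359 -0.02419234]
[-0.29765667 -0.56968104  0.11372407]
pred tip under TCP [248.2262918  203.23139879] shoulder [248.29423065 199.03311871]
[{'box': [228.5, 170.9, 265.5, 230.7], 'p': 0.81}]
```

View pics/w4.png

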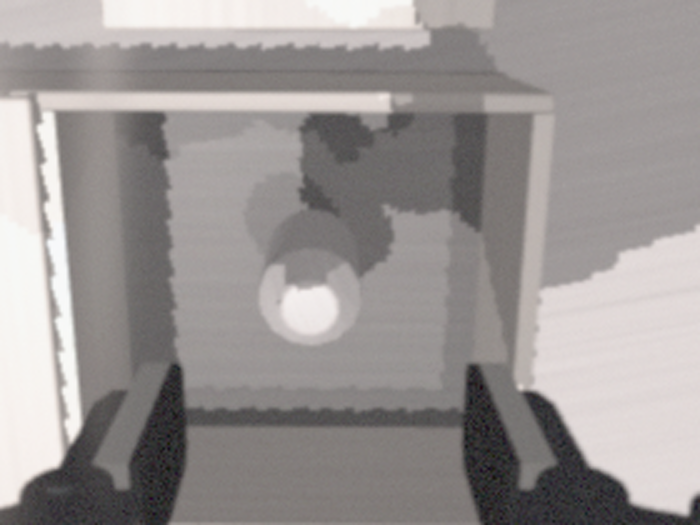

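```bash
python3 - <<'E'
from h import *
s=telemetry.observe();p=s['ee_pos'];ci=camera_info('wrist')
print(s['t'],p,w2pix('wrist',(p[0],p[1],0.06),ci))
for uv,z in [((244,214),.06),((243.7,208),.051)]:
  d=pix2w('wrist',uv,z,ci)-p; print('tool dx,dy',-.981*d[0]+.194*d[1], .194*d[0]+.981*d[1])
# calibrate with w2: knob gripped, centre of knob top relative to TCP
c=[pix2w('wrist',(120+a/2.5,90+b/2.5),0.065,ci) for a,b in [(45,104),(548,104)]]
print(np.round(c,4))
E
```

```text
7.4 [0.63384693 0.17768794 0.14207441] [248.11114435 201.45272485]
tool dx,dy -0.009187994074426657 -0.002845919135775028
tool dx,dy -0.008071669188823388 -0.003207738945792959
[[0.5733 0.1191 0.065 ]
 [0.5977 0.2432 0.065 ]]
```

{"op": "step_arm", "data": {"moves": [{"tx": -0.006,"ty": -0.003,"tz": 0.015,"roll": 0},{"tx": 0,"ty": 0,"tz": 0.03,"roll": 0},{"tx": 0,"ty": 0,"tz": 0.03,"roll": 0},{"tx": 0,"ty": 0,"tz": 0.025,"roll": 0},{"tx": 0,"ty": 0,"tz": 0.013,"roll": 0},{"tx": 0,"ty": 0,"tz": 0,"roll": 0}]}}

```text
t: 8.0
ee_pos: [0.6388, 0.1728, 0.0269]
tool_rot: [-0.307, -3.124, 0.001]
contact_force: [-0.1, -0.1, 0.6]
grip_width: 0.0521
```

{"op": "step_arm", "data": {"moves": [{"tx": 0,"ty": 0,"tz": 0,"roll": 0},{"tx": 0,"ty": 0,"tz": 0,"roll": 0},{"tx": 0,"ty": 0,"tz": 0,"roll": 0},{"tx": 0,"ty": 0,"tz": 0,"roll": 0},{"tx": 0,"ty": 0,"tz": 0,"roll": 0}], "gripper": -1, "grip_force": 40}}

```text
t: 8.5
ee_pos: [0.6402, 0.1738, 0.0301]
tool_rot: [0.305, 3.124, 0.0]
contact_force: [-0.1, -1.5, 8.3]
grip_width: 0.0287
```

{"op": "step_arm", "data": {"moves": [{"tx": 0,"ty": 0,"tz": -0.005,"roll": 0},{"tx": 0,"ty": 0,"tz": -0.015,"roll": 0},{"tx": 0,"ty": 0,"tz": -0.025,"roll": 0},{"tx": 0,"ty": 0,"tz": -0.03,"roll": 0},{"tx": 0,"ty": 0,"tz": -0.03,"roll": 0},{"tx": 0,"ty": 0,"tz": -0.025,"roll": 0},{"tx": 0,"ty": 0,"tz": 0,"roll": 0},{"tx": 0,"ty": 0,"tz": 0,"roll": 0}]}}

```text
t: 9.3
ee_pos: [0.6393, 0.174, 0.1595]
tool_rot: [0.305, 3.125, 0.0]
contact_force: [-0.7, -0.7, -1.8]
grip_width: 0.0291
```

```bash
python3 - <<'E'
from h import *
s=telemetry.observe();print(s['t'],s['ee_pos'],s['contact_force'],s['grip_width'],s['joint_pos'])
ci=camera_info('wrist')
snap('wrist','w5.png')
print(boxes_of('wrist','nozzle'))
E
```

```text
9.3 [0.63933405 0.17396888 0.15951001] [-0.73830802 -0.67207162 -1.82937613] 0.02913827254314023 [ 1.49528722e-01  3.67636641e-01  1.33441367e+00 -4.96308646e-05
  1.43804780e+00 -1.22656978e+00]
[{'box': [211.7, 208.3, 285.1, 318.9], 'p': 0.94}, {'box': [0.0, 104.1, 339.6, 280.4], 'p': 0.17}]
```

View pics/w5.png

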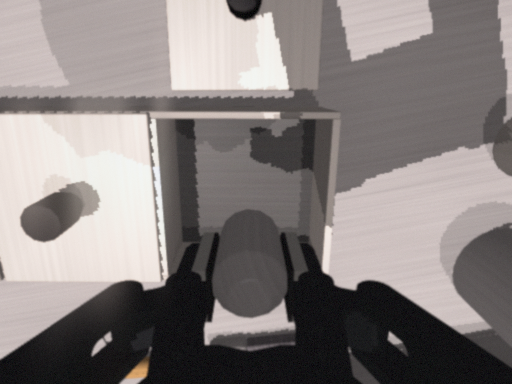

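The nozzle is held upright between the pads (box 212–285, 208–319) and is clear of the well. I'll carry it to the dark tray.

{"op": "step_arm", "data": {"moves": [{"tx": 0.0026,"ty": -0.0185,"tz": 0,"roll": 0},{"tx": 0.0052,"ty": -0.0369,"tz": 0,"roll": 0},{"tx": 0.0052,"ty": -0.0369,"tz": 0,"roll": 0},{"tx": 0.0052,"ty": -0.0369,"tz": 0,"roll": 0},{"tx": 0.0052,"ty": -0.0369,"tz": 0,"roll": 0},{"tx": 0.0052,"ty": -0.0369,"tz": 0,"roll": 0},{"tx": 0.0052,"ty": -0.0369,"tz": 0,"roll": 0},{"tx": 0.0052,"ty": -0.0369,"tz": 0,"roll": 0},{"tx": 0.0052,"ty": -0.0369,"tz": 0,"roll": 0},{"tx": 0.0052,"ty": -0.0369,"tz": 0,"roll": 0},{"tx": 0.0052,"ty": -0.0369,"tz": 0,"roll": 0},{"tx": 0.0052,"ty": -0.0369,"tz": 0,"roll": 0},{"tx": 0.0052,"ty": -0.0369,"tz": 0,"roll": 0},{"tx": 0.0052,"ty": -0.0369,"tz": 0,"roll": 0},{"tx": 0.0052,"ty": -0.0369,"tz": 0,"roll": 0},{"tx": 0.0052,"ty": -0.0369,"tz": 0,"roll": 0},{"tx": 0.0026,"ty": -0.0185,"tz": 0,"roll": 0},{"tx": 0,"ty": 0,"tz": 0,"roll": 0},{"tx": 0,"ty": 0,"tz": 0,"roll": 0}]}}

```text
t: 11.3
ee_pos: [0.4429, -0.389, 0.1578]
tool_rot: [-0.307, -3.126, -0.001]
contact_force: [-0.2, 0.6, -1.3]
grip_width: 0.0287
```

```bash
python3 - <<'E'
from h import *
s=telemetry.observe();print(s['t'],s['ee_pos'],s['contact_force'],s['grip_width'])
snap('wrist','w6.png')
ci=camera_info('wrist')
print([ (d,pix2w('wrist',d['position'],0,ci)) for d in spot_point('wrist','tray')])
print(pix2w('scene',(158.8,147),0.0))
E
```

```text
11.3 [ 0.44291451 -0.38900215  0.15783523] [-0.24682299  0.62597661 -1.33709242] 0.028667827610647862
[({'position': [280.6, 347.4], 'p': 0.94}, array([ 0.63834802, -0.39177434,  0.        ])), ({'position': [437.4, 120.6], 'p': 0.59}, array([ 0.42781784, -0.21833486,  0.        ]))]
[ 0.44714167 -0.3803627   0.        ]
```

View pics/w6.png

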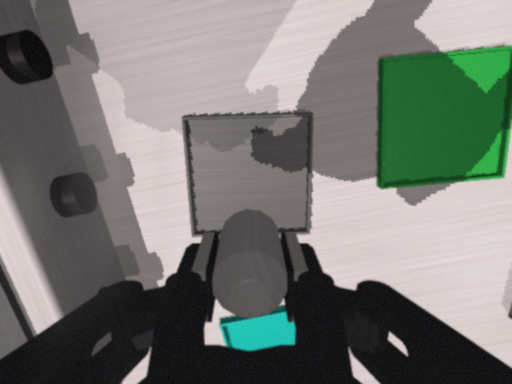

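```bash
python3 - <<'E'
from h import *
p=telemetry.observe()['ee_pos'];print(p)
c=[pix2w('wrist',q,0.01) for q in [(185,115),(312,113),(309,233),(193,234)]]
m=np.mean(c,0);d=m-p;print(np.round(c,3),m,'tool',-.981*d[0]+.194*d[1], .194*d[0]+.981*d[1])
E
```

```text
[ 0.44350021 -0.38836433  0.15814965]
[[ 0.381 -0.43   0.01 ]
 [ 0.4   -0.326  0.01 ]
 [ 0.507 -0.344  0.01 ]
 [ 0.487 -0.449  0.01 ]] [ 0.4437144  -0.38715581  0.01      ] tool 2.433840677081844e-05 0.0012271082749162009
```

{"op": "step_arm", "data": {"moves": [{"tx": 0,"ty": 0.001,"tz": 0.015,"roll": 0},{"tx": 0,"ty": 0,"tz": 0.03,"roll": 0},{"tx": 0,"ty": 0,"tz": 0.03,"roll": 0},{"tx": 0,"ty": 0,"tz": 0.025,"roll": 0},{"tx": 0,"ty": 0,"tz": 0.015,"roll": 0},{"tx": 0,"ty": 0,"tz": 0.008,"roll": 0},{"tx": 0,"ty": 0,"tz": 0.005,"roll": 0},{"tx": 0,"ty": 0,"tz": 0,"roll": 0},{"tx": 0,"ty": 0,"tz": 0,"roll": 0}]}}

```text
t: 12.3
ee_pos: [0.4438, -0.3887, 0.0312]
tool_rot: [0.305, 3.126, -0.002]
contact_force: [-0.3, -0.1, -2.2]
grip_width: 0.0289
```

{"op": "step_arm", "data": {"moves": [{"tx": 0,"ty": 0,"tz": 0.001,"roll": 0},{"tx": 0,"ty": 0,"tz": 0.001,"roll": 0},{"tx": 0,"ty": 0,"tz": 0.001,"roll": 0},{"tx": 0,"ty": 0,"tz": 0,"roll": 0},{"tx": 0,"ty": 0,"tz": 0,"roll": 0}]}}

```text
t: 12.8
ee_pos: [0.4435, -0.3884, 0.0274]
tool_rot: [-0.305, -3.127, 0.0]
contact_force: [0.5, 0.6, -0.9]
grip_width: 0.0288
```

{"op": "step_arm", "data": {"moves": [{"tx": 0,"ty": 0,"tz": 0.001,"roll": 0},{"tx": 0,"ty": 0,"tz": 0.0005,"roll": 0},{"tx": 0,"ty": 0,"tz": 0,"roll": 0},{"tx": 0,"ty": 0,"tz": 0,"roll": 0}]}}

```text
t: 13.2
ee_pos: [0.4436, -0.3885, 0.027]
tool_rot: [0.305, 3.126, -0.001]
contact_force: [-5.3, 5.4, 16.3]
grip_width: 0.029
```

In contact with the tray floor at 16 N. I'll ease off 1 mm, then open gently.

{"op": "step_arm", "data": {"moves": [{"tx": 0,"ty": 0,"tz": -0.0008,"roll": 0},{"tx": 0,"ty": 0,"tz": 0,"roll": 0},{"tx": 0,"ty": 0,"tz": 0,"roll": 0}], "grip_force": 20}}

```text
t: 13.5
ee_pos: [0.4436, -0.3885, 0.0271]
tool_rot: [0.305, 3.126, -0.001]
contact_force: [-1.5, 1.8, 7.9]
grip_width: 0.0288
```

{"op": "step_arm", "data": {"moves": [{"tx": 0,"ty": 0,"tz": 0,"roll": 0},{"tx": 0,"ty": 0,"tz": 0,"roll": 0},{"tx": 0,"ty": 0,"tz": 0,"roll": 0},{"tx": 0,"ty": 0,"tz": 0,"roll": 0},{"tx": 0,"ty": 0,"tz": 0,"roll": 0}], "gripper": 0.4}}

```text
t: 14.0
ee_pos: [0.4435, -0.3883, 0.0266]
tool_rot: [-0.305, -3.127, 0.0]
contact_force: [0.5, -0.4, 0.4]
grip_width: 0.0598
```

{"op": "step_arm", "data": {"moves": [{"tx": 0,"ty": 0,"tz": -0.01,"roll": 0},{"tx": 0,"ty": 0,"tz": -0.02,"roll": 0},{"tx": 0,"ty": 0,"tz": -0.03,"roll": 0},{"tx": 0,"ty": 0,"tz": -0.03,"roll": 0},{"tx": 0,"ty": 0,"tz": -0.03,"roll": 0},{"tx": 0,"ty": 0,"tz": -0.02,"roll": 0},{"tx": 0,"ty": 0,"tz": -0.01,"roll": 0},{"tx": 0,"ty": 0,"tz": 0,"roll": 0},{"tx": 0,"ty": 0,"tz": 0,"roll": 0}]}}

```text
t: 14.9
ee_pos: [0.4433, -0.3881, 0.1758]
tool_rot: [-0.305, -3.126, -0.001]
contact_force: [0.4, 0.0, -0.6]
grip_width: 0.0596
```

```bash
python3 - <<'E'
from h import *
a=read_camera('wrist')[:,:,::-1]; b=read_camera('scene')[:,:,::-1]
print(boxes_of('wrist','nozzle'),boxes_of('scene','nozzle'))
cv2.imwrite('pics/end.png',np.vstack([cv2.resize(a,(400,300)),cv2.resize(b,(400,300))]))
print(telemetry.observe()['t'])
E
```

```text
[{'box': [230.6, 154.1, 267.5, 197.5], 'p': 0.72}] [{'box': [149.6, 132.2, 163.4, 144.9], 'p': 0.57}]
15.1
```

View pics/end.png

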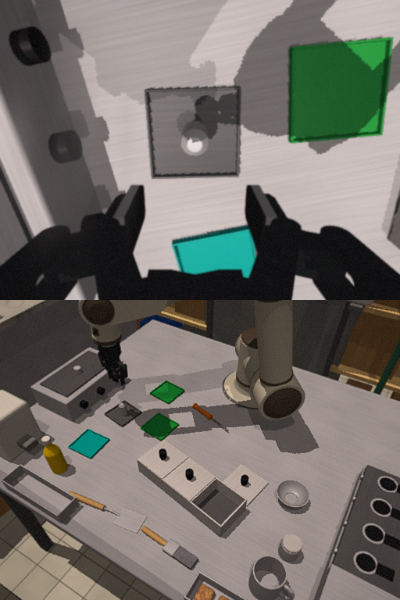

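The nozzle stands upright, tip up, inside the dark tray (wrist view (194,142), scene view (123,407)). The gripper is clear, the lid lies flat in front of its well, and the other two lids are in place.

```bash
python3 -c "
from cell import workorder;print(workorder.sign_off())"
```

```text
the job is handed in; nothing more can be done
None
```

The nozzle now stands upright, tip up, close to the middle of the dark steel tray, and I handed the job in at about 15 s of the 72 s allowed.

- **Lid and nozzle:** It was in the first well I opened, the left one. That lid lies flat on the counter in front of its well, and the other two lids were never touched.
- **Tray:** I took the dark grey tray, since the look-alikes were green and teal. The wrist camera put its centre within about 1 mm of the tool before I lowered the nozzle.
- **Last checks:** The wrist and scene pictures both show the nozzle standing in the tray, with the gripper open and clear about 150 mm above where it let go. The highest force I read was about 18 N, as the nozzle touched the tray floor; I eased off before releasing.
- **Disagreements:** The wrist camera placed the caddy about 2–6 mm further in y than the overhead and scene cameras, so I centred the nozzle grasp by the fingers in a close view. The two networks' tray positions differed by about 15 mm, and the wrist network's tray point was wrong. I used the tray's corners instead.

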